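# Zero the thickness gauge with its tray drawn out

### The arm

A 7-joint arm with a two-finger parallel gripper is mounted at the origin on a cart in front of the work surface, level with it; the furniture and walls round the work are solid. World frame = base frame: x ahead of the robot, y to its left, z up, the work surface at z = 0. Lengths are in m, angles in rad, forces in N, time in s.
With the tool pointing down it reaches from about 0.4 to 0.75 m from the base axis. Payload 19.5 kg.
Tool frame: the origin (TCP) lies at the very end of the fingers, on their centre line; the grasp point (between the pads) lies 19 mm behind it; z points along the fingers, y is the line along which they close (so a half turn about z gives the same grasp; the last joint's range is limited). The gripper opens to 85 mm and grips with 20 to 120 N. Pads are 22 mm wide; open, the fingers measure 114 mm over their backs; the gripper's body (76 mm by 85 mm) begins 54 mm behind the grasp point. The pads swing forward as they close: fully open they stand 13 mm farther back than shut.
Start: joints at [-1.337, 0.707, -0.028, 1.485, 0.022, 0.951, -0.075], TCP at [0.157, 0.553, 0.231] pointing down, gripper open.
Joint ranges: [-2.71, 2.71], [-0.32, 2.16], [-1.57, 1.52], [0, 2.45], [-1.46, 4.6], [0, 2.02], [-2.83, 2.83]. Speed limits (rad/s): [1.89, 1.89, 2.57, 2.57, 3.01, 3.01, 3.01].

### API

Orientations are given as a unit quaternion [w, x, y, z].
In Python, from station import get_state, camera, camera_info, close_job, spot_in, tip_of gives the robot as it stands. The module is installed in compiled form; this text tells all that it offers.
- The arm moves only by the tool arm_command, never from a script. Its argument "series" is a list of rows, each an object of numbers: "grip": the opening, from 0 (shut) to 1 (fully open); "x", "y", "z": the shift along the world's x, y, z each as a share of 0.2 m, from -1 to 1; "wx", "wy", "wz": the turn, a rotation vector about the world's x, y, z each as a share of 180 degrees, from -1 to 1. A call has 1 to 20 rows; each row is the pose to reach, as a shift and turn from the pose commanded when the call began, turning the shorter way round; what a row does not reach only later rows make up. A row lasts 1/10 s, in which the tool goes at most 50 mm and 8.59 degrees, less where a joint would pass 70% of its speed; a pose out of reach is approached as far as the arm can. A call with a number of a shift or a turn outside -1 to 1 is refused whole. A call with a gripper value outside its range is refused whole. The fingers move at their own pace and stop on an object; "squeeze" is the grip in N (left out, the last holds). Time passes only in rows, so rows that repeat a pose let the fingers close. It gives the time, the measured TCP pose, the force, the opening and the grip force at its end, in the units of the state.
- get_state(): the state, without advancing time (a new reading comes with each control period).
- camera(name): name is "side" or "top"; returns the picture (420x560x3 uint8, red, green, blue); there is no depth.
- camera_info(name): a dict with "fx", "fy", "cx", "cy" (pixels), "position" and "rotation" of the camera in the world. Camera axes: x right, y up, looking along -z (the intrinsics and any distortion apply to the point x, -y, -z); pixel columns grow to the right and rows downward; lengths in m; the calibration is good to about 2 mm. A picture is of the moment at which its call begins. camera_info takes no time and is no camera call.
- close_job(): hands the job in; it is judged then, once.
Trained networks look in the newest picture that a camera, given by its name, has taken for a name from the list of things; names that differ only in an ending like _2 or _b are one class to them, and where a whole thing is asked for, a point or a joint stands for the part that bears it (a point fixed in the world has none). Each returns a list of dicts, best first, with "conf" (0 to 1); they miss things now and then, are a little off and sometimes report something else, mostly with a low value. They report only what shows in the picture. A call takes as long as a camera call.
- spot_in(camera, thing): "box" ([left, top, right, bottom] in pixels, round what is visible of it).
- tip_of(camera, thing): "uv" ([column, row] in pixels: a listed point, or the origin of a listed thing).
The state is a dict: "time": time; "q": joint angles; "qd": joint speeds; "joint_torque": joint torques, N m; "position": TCP position; "eef_rot": TCP orientation; "wrist_force": force on the tool from outside, world axes, zero at the start; "moment": the same for the moment, N m; "opening": opening from 0.0 (shut) to 1.0 (fully open); "gripper_force": force on a finger pad.
Only numpy, scipy, OpenCV 4.12 (cv2) and the standard library are available. Lean on these libraries where they do the work, as an engineer would, in place of code of your own. Each camera call takes 0.05 s, during which the arm holds its last target. There are 200 camera calls.

### The job

Get the bench thickness gauge ready: with the hand hook in the finger hole of its specimen tray, draw the tray out to its stop without touching the tray with the gripper, and put the hook down on the table, clear of the tray and the gauge. Only then push the dial's bezel round by its posts until the zero mark (the arrowhead on the white face) lies right under the point of the needle, and leave it there. Leave everything else on the table standing where it is.

Things in the scene. Friction and masses are not known exactly. Their poses are not given: they have to be found in the camera images.
- gauge: Bench thickness gauge, fixed to the table. Origin: on the table, under the axis of its dial. Grey base 120 (x) x 110 (y) x 26 mm; its own -x is the side from which the tray comes out. A round dial of 128 mm diameter lies face up above the base on a short column at its +x end, axis vertical through the origin; dial underside 55 mm and dial face 86 mm above the table.
- bezel (a joint): Turn of the dial's bezel (rim, white face and four posts turn together) about the vertical dial axis, rad, counter-clockwise from above positive, endless both ways. At 0 the zero mark lies along the gauge's own +x. Turns with a friction of about 0.12 N m and stays where it is left; too wide to grasp, so push it round by a post.
- zero_mark (a point): Zero mark of the scale: inward apex of the black filled arrowhead printed on the white face (the only arrowhead among 37 thin ticks; one division is 9 degrees). Lies 40 mm from the dial axis, turns with the bezel.
- needle_tip (a point): Point of the black needle that stands over the face, 40 mm from the dial axis and 91 mm above the table. The needle (2 mm wide, rounded hub of 12 mm diameter up to 94 mm, short broader tail on the other side) does not move. The dial reads zero when the zero mark lies under this point.
- slide_tray (a joint): Travel of the aluminium specimen tray out of the gauge, m: about 0 to 0.006 at the start, 0.05 at its stop, along the gauge's own -x. Friction about 1.5 N; it stays where it is left.
- finger_hole (a point): Centre of the top of the 24 mm through hole in the tray's tab. Tab: 44 mm wide, 5 mm thick, its top 19 mm and its underside 14 mm above the table, nothing beneath it; it reaches 22 mm further out (gauge -x) than this point. With the tray home the hole is 86 mm from the dial axis and 26 mm in front of the base. Its axes are the gauge's.
- hook: Hand hook, loose, 0.12 kg, standing on the flat underside of its wooden handle. Origin: centre of the handle's underside. Handle 80 (x) x 24 (y) x 40 mm (z); a 6 mm steel shank leaves its +x end 31 mm above the underside and turns straight down 81 mm ahead of the origin, ending 5 mm above the underside.
- hook_tip (a point): Lower end of the hook's turned-down tip (6 mm rod), 81 mm along the hook's own +x from its origin and 5 mm above the underside of the handle.
- post_0 (a point): Top centre of one of four upright steel posts on the bezel rim: 13 mm diameter, 24 mm tall (86 to 110 mm above the table), 55.5 mm from the dial axis; it stands 45 degrees counter-clockwise from the zero mark.
- post_1 (a point): Top centre of one of four upright steel posts on the bezel rim: 13 mm diameter, 24 mm tall (86 to 110 mm above the table), 55.5 mm from the dial axis; it stands 135 degrees counter-clockwise from the zero mark.
- post_2 (a point): Top centre of one of four upright steel posts on the bezel rim: 13 mm diameter, 24 mm tall (86 to 110 mm above the table), 55.5 mm from the dial axis; it stands 225 degrees counter-clockwise from the zero mark.
- post_3 (a point): Top centre of one of four upright steel posts on the bezel rim: 13 mm diameter, 24 mm tall (86 to 110 mm above the table), 55.5 mm from the dial axis; it stands 315 degrees counter-clockwise from the zero mark.
- bottle_3: Bystander near the hook: bottle (56 mm diameter, 105 mm tall, orange screw cap). Origin: centre of its underside.
- beaker_1: Bystander near the hook: glass beaker (55 x 61 mm, 70 mm tall). Origin: centre of its underside.
- flask: Bystander near the hook: stoppered conical flask (67 mm diameter, 122 mm tall). Origin: centre of its underside.
- bottle_2: Bystander near the gauge: bottle with blue cap (69 mm diameter, 140 mm tall). Origin: centre of its underside.
- beaker_2: Bystander near the gauge: glass beaker (71 x 77 mm, 88 mm tall). Origin: centre of its underside.
- timer: Bystander near the gauge: flat laboratory timer (66 x 68 x 18 mm). Origin: centre of its underside.
- slide_box: Bystander near the gauge: small carton of slides (31 x 82 x 32 mm). Origin: centre of its underside.

How it is judged:
On the way, in this order (a step that is already met when the one before it is completed fails the run):
1. the hook's tip is down in the tray's finger hole (horizontal distance between hook_tip and finger_hole below 0.013 m and z of hook_tip in the frame of finger_hole below -0.005 m), for 0.1 s.
2. the tray is drawn out to its stop (at least 44 of 50 mm) (value of joint slide_tray above 0.044 m), for 0.2 s.
3. the hook stands or lies on the table, touching neither tray, gauge nor gripper (height (world z) of hook below 0.02 m and contact force between hook and gauge below 0.1 N and contact force between hook and the fingers below 0.1 N and linear speed of hook below 0.03 m/s), for 0.2 s.
4. the zero mark lies under the needle's point (within 3 mm) (horizontal distance between zero_mark and needle_tip below 0.003 m), for 0.3 s.
At the end, for the whole second after the job is handed in: The zero mark lies within 3 mm (seen from above) of the needle's point and the bezel is at rest, the tray is out by at least 44 of its 50 mm, and the hook rests on the table (underside centre below 20 mm) touching neither tray nor gauge (horizontal distance between zero_mark and needle_tip below 0.003 m and value of joint slide_tray above 0.044 m and height (world z) of hook below 0.02 m and contact force between hook and gauge below 0.1 N and linear speed of hook below 0.02 m/s and velocity of joint bezel between -0.05 and 0.05 rad/s).
It fails at once if the gripper or arm touches the tray (more than 1 N) (contact force between any of the fingers, the arm and slide_tray above 1 N).
It fails at once if a bystander is shoved more than 30 mm or knocked over (distance of any of bottle_3, beaker_1, flask, bottle_2, beaker_2, timer, slide_box from where it was at the start of the episode above 0.03 m or angle between any of bottle_3, beaker_1, flask, bottle_2, beaker_2's own z axis and vertical above 0.5 rad).
It also fails if it takes over 72 s, if anything falls off the work surface, if the arm or the gripper's body presses on something with over 40 N, if the wrist force passes 120 N, or if a joint passes its speed limit or range.

## Working session

There is one attempt and no reset: what is moved stays moved. The work goes in short steps, Python scripts to look and compute and a tool call to move; the robot and the scene stay as the last step left them, time stands still between calls to the robot, and variables do not carry over. Pictures are saved under pics/ and viewed, at most 10 in all, crops included, and the job is handed in when it is done.

Besides the shell and the picture viewer there is one more tool, called after "Call:" as name(argument=value, ...), one argument or row to a line, values as JSON. arm_command: Moves the arm, as the interface text tells. Its arguments: {"type":"object","properties":{"series":{"type":"array","items":{"type":"object","properties":{"grip":{"type":"number"},"x":{"type":"number","minimum":-1,"maximum":1},"y":{"type":"number","minimum":-1,"maximum":1},"z":{"type":"number","minimum":-1,"maximum":1},"wx":{"type":"number","minimum":-1,"maximum":1},"wy":{"type":"number","minimum":-1,"maximum":1},"wz":{"type":"number","minimum":-1,"maximum":1}}}},"squeeze":{"type":"number"}},"required":["series"]}

```bash
mkdir -p pics; cat > h.py <<'E'
import numpy as np, cv2
from station import *
def ray(cam,uv):
    i=camera_info(cam); R=np.array(i['rotation']); 
    if R.shape!=(3,3):
        from scipy.spatial.transform import Rotation as Ro
        R=Ro.from_quat(R,scalar_first=True).as_matrix()
    d=R@np.array([(uv[0]-i['cx'])/i['fx'],-(uv[1]-i['cy'])/i['fy'],-1.])
    return np.array(i['position']),d
def at(cam,uv,z):
    p,d=ray(cam,uv); return p+d*(z-p[2])/d[2]
def proj(cam,P):
    i=camera_info(cam); R=np.array(i['rotation'])
    if R.shape!=(3,3):
        from scipy.spatial.transform import Rotation as Ro
        R=Ro.from_quat(R,scalar_first=True).as_matrix()
    c=R.T@(np.array(P)-np.array(i['position'])); return np.array([i['cx']+i['fx']*c[0]/-c[2], i['cy']-i['fy']*c[1]/-c[2]])
def tri(a,b):
    (p,d),(q,e)=ray('top',a),ray('side',b)
    s=np.linalg.lstsq(np.c_[d,-e],q-p,rcond=None)[0]
    return (p+s[0]*d+q+s[1]*e)/2, np.linalg.norm(p+s[0]*d-q-s[1]*e)
E
python3 - <<'E'
from h import *
np.set_printoptions(precision=3,suppress=True)
for c in('top','side'):
    im=camera(c); cv2.imwrite(f'pics/{c}0.png',im[:,:,::-1]); print(c,camera_info(c))
Z=dict(gauge=0,zero_mark=.086,needle_tip=.091,finger_hole=.019,hook=0,hook_tip=.005,post_0=.11,bottle_3=0,beaker_1=0,flask=0,timer=0,slide_box=0)
for n,z in Z.items():
    for c in('top','side'):
        for r in tip_of(c,n)[:4]: print(n,c,np.round(r['uv'],1),round(r['conf'],2),at(c,r['uv'],z)[:2])
s=get_state();print(s['position'],s['eef_rot'],s['time'],s['opening'])
E
```

```text
top {'fx': 384.6652427294347, 'fy': 384.6652427294347, 'cx': 277.7427595949817, 'cy': 211.94294938079116, 'position': array([0.393, 0.051, 1.057]), 'rotation': array([ 0.715,  0.062, -0.046, -0.695])}
side {'fx': 411.41651470013994, 'fy': 411.41651470013994, 'cx': 278.2868813609683, 'cy': 207.17028585545248, 'position': array([ 0.259, -0.595,  0.662]), 'rotation': array([ 0.886,  0.429, -0.087, -0.155])}
gauge top [350.1 210.6] 0.62 [ 0.565 -0.123]
gauge side [333.9 298.7] 0.63 [ 0.57  -0.129]
zero_mark top [286.9 183.1] 0.66 [0.619 0.054]
zero_mark top [356.2 220.4] 0.6 [ 0.526 -0.124]
zero_mark side [317.9 271. ] 0.91 [ 0.53  -0.119]
needle_tip top [351.3 208.6] 0.49 [ 0.555 -0.111]
needle_tip top [364.2 192.8] 0.41 [ 0.597 -0.143]
needle_tip top [289.2 184.9] 0.31 [0.613 0.048]
needle_tip side [240.6 292.3] 0.56 [ 0.376 -0.124]
needle_tip side [355.5 270.5] 0.42 [ 0.596 -0.146]
finger_hole top [321.8 218.2] 0.69 [ 0.539 -0.043]
finger_hole side [301. 270.] 0.57 [ 0.529 -0.049]
finger_hole side [257.6 183.2] 0.33 [0.543 0.287]
hook top [204.3 251.4] 0.92 [0.441 0.276]
hook top [324
[... 1125 characters left out ...]
292.2] 0.2 [ 0.395 -0.049]
beaker_1 top [380.  251.2] 0.62 [ 0.455 -0.204]
beaker_1 side [291.6 344.7] 0.91 [ 0.448 -0.198]
beaker_1 side [257.7 182.9] 0.77 [0.552 0.315]
beaker_1 side [325.5 236.2] 0.36 [0.636 0.049]
flask top [215.5 290.7] 0.69 [0.336 0.24 ]
flask side [186.3 215.6] 0.81 [0.336 0.235]
timer top [371.2 219.3] 0.68 [ 0.542 -0.181]
timer top [323.1 272.9] 0.56 [ 0.392 -0.05 ]
timer top [206.2 252.2] 0.2 [0.439 0.271]
timer side [242.  293.6] 0.68 [ 0.397 -0.053]
slide_box top [185.3 213.7] 0.53 [0.544 0.336]
slide_box side [320.8 235.2] 0.93 [0.627 0.056]
slide_box side [334.4 296.4] 0.17 [ 0.573 -0.123]
[0.157 0.553 0.231] [-0.     0.137  0.991 -0.   ] 1.3 0.9969963992290674
```

```bash
python3 - <<'E'
import cv2
a=cv2.imread('pics/top0.png'); b=cv2.imread('pics/side0.png')
cv2.imwrite('pics/a.png',cv2.resize(a[140:320,140:440],(800,480),interpolation=3))
cv2.imwrite('pics/b.png',cv2.resize(b[150:375,150:450],(800,600),interpolation=3))
cv2.imwrite('pics/c.png',cv2.resize(a[165:240,310:410],(800,600),interpolation=3))
E
```

```text
(no output)
```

View pics/a.png

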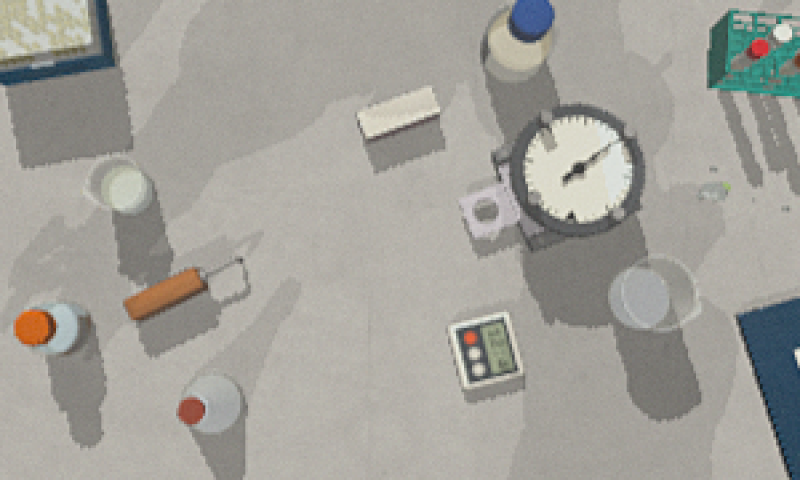

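View pics/b.png

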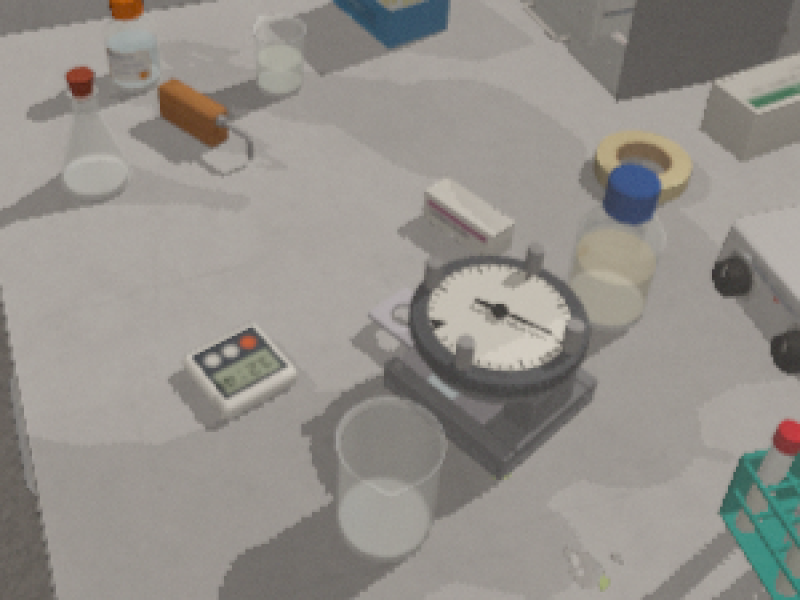

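View pics/c.png

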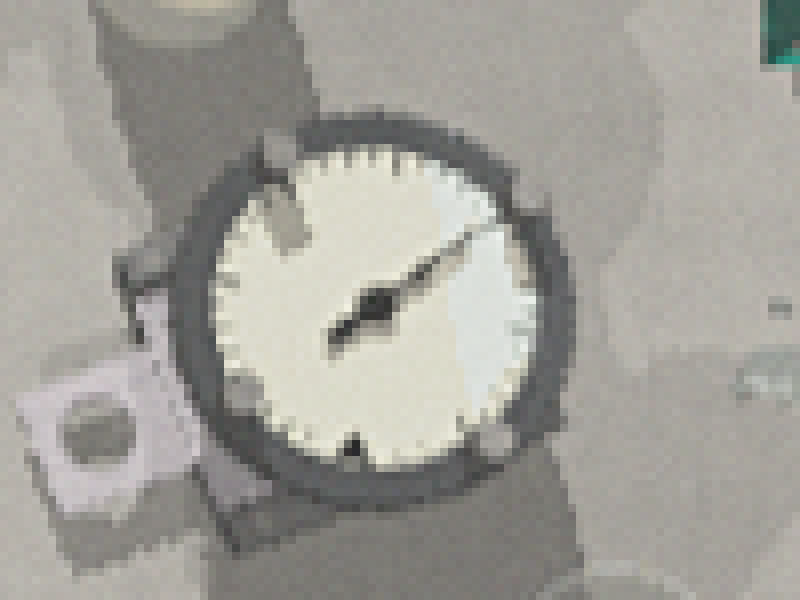

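```bash
python3 - <<'E'
from h import *
np.set_printoptions(precision=4,suppress=True)
T=lambda x,y:(310+x/8,165+y/8)      # crop c
S=lambda x,y:(150+x*.375,150+y*.375) # crop b
A=lambda x,y:(140+x*.375,140+y*.375) # crop a
print('hub',at('top',T(377,304),.093),at('side',S(499,310),.093),tri(T(377,304),S(499,310)))
print('needle tip',at('top',T(503,221),.091),at('side',S(551,332),.091))
print('zero',at('top',T(351,437),.086),at('side',S(443,323),.086))
print('hole',at('top',T(98,432),.019),at('side',S(405,314),.019),tri(T(98,432),S(405,314)))
pt=[(375.7,187.6),(370.4,217.8),(345.6,183.2),(338.5,213.5)];ps=[(365.4,273.6),(324.4,277.8),(352.1,244.7),(310.2,246.)]
P=[]
for a,b in zip(pt,ps): r=tri(a,b);print('post',r);P.append(r[0])
P=np.array(P);c=P.mean(0);print('centre',c); 
for p in P: d=p-c;print(np.hypot(*d[:2]),np.degrees(np.arctan2(d[1],d[0])))
# hook: handle top corners (crop a) z=.04, side crop
print('handle top centre',at('top',A(162,291),.04),tri((204.3,251.4),(221.9,200.6)))
for q in [(123,298),(195,268),(205,288),(133,317)]: print(at('top',A(*q),.04))
print('elbow z.031',at('top',A(240,261),.031),at('side',S(248,142),.031),'tip',at('side',S(250,158),.005),at('top',(227.3,233.1),.005))
for n in('bottle_2','beaker_2','beaker_1','slide_box','timer'):
  for c in('top','side'):
    for r in spot_in(c,n)[:3]: b=r['box'];print(n,c,np.round(b),round(r['conf'],2),at(c,((b[0]+b[2])/2,b[3]),0)[:2] if c=='side' else '')
print(get_state()['time'])
E
```

```text
hub [ 0.5699 -0.125   0.093 ] [ 0.5669 -0.1257  0.093 ] (array([ 0.569 , -0.1248,  0.0916]), np.float64(0.0025551521459750456))
needle tip [ 0.5982 -0.1653  0.091 ] [ 0.5929 -0.1553  0.091 ]
zero [ 0.5281 -0.118   0.086 ] [ 0.527  -0.1181  0.086 ]
hole [ 0.5368 -0.0441  0.019 ] [ 0.5335 -0.0437  0.019 ] (array([ 0.5353, -0.0436,  0.0187]), np.float64(0.003257430459320705))
post (array([ 0.6057, -0.1685,  0.1032]), np.float64(0.0064707530794714625))
post (array([ 0.5283, -0.1545,  0.1055]), np.float64(0.00591084114150629))
post (array([ 0.6164, -0.0933,  0.1053]), np.float64(0.002647213041688975))
post (array([ 0.5358, -0.0747,  0.1106]), np.float64(0.006678121805336241))
centre [ 0.5715 -0.1227  0.1061]
0.05704951924382656 -53.26136764267728
0.053644553942716666 -143.69330183565916
0.053654021091077066 33.25815969694336
0.0599024262521936 126.65448953017277
handle top centre [0.4445 0.2777 0.04  ] (array([ 0.44  ,  0.2787, -0.0092]), np.float64(0.002066945079264243))
[0.4364 0.3162 0.04  ]
[0.4683 0.2461 0.04  ]
[0.4487 0.2351 0.04  ]
[0.418 0.305 0.04 ]
elbow z.031 [0.4773 0.2029 0.
[... 419 characters left out ...]
aker_2 side [250. 157. 267. 182.] 0.82 [0.555  0.3162]
beaker_2 side [289. 259. 339. 306.] 0.62 [ 0.524  -0.1315]
beaker_1 top [168. 199. 200. 223.] 0.81 
beaker_1 top [367. 237. 403. 266.] 0.73 
beaker_1 side [276. 299. 317. 362.] 0.89 [ 0.444  -0.2334]
beaker_1 side [250. 157. 267. 182.] 0.82 [0.555  0.3162]
beaker_1 side [289. 259. 339. 306.] 0.62 [ 0.524  -0.1315]
slide_box top [273. 172. 308. 191.] 0.75 
slide_box side [307. 217. 341. 245.] 0.81 [0.6192 0.0225]
timer top [308. 259. 338. 287.] 0.79 
timer top [330. 178. 382. 224.] 0.46 
timer top [312. 199. 340. 229.] 0.41 
timer side [220. 274. 261. 308.] 0.93 [ 0.3836 -0.0883]
timer side [292. 242. 375. 328.] 0.63 [ 0.5363 -0.1913]
1.8
```

Call:
arm_command(
  series=[
    {"x": 1, "y": -0.97, "wz": -0.25, "grip": 0.6},
    {"x": 1, "y": -0.97, "wz": -0.25, "grip": 0.6},
    {"x": 1, "y": -0.97, "wz": -0.25, "grip": 0.6},
    {"x": 1, "y": -0.97, "wz": -0.25, "grip": 0.6},
    {"x": 1, "y": -0.97, "wz": -0.25, "grip": 0.6},
    {"x": 1, "y": -0.97, "wz": -0.25, "grip": 0.6},
    {"x": 1, "y": -0.97, "wz": -0.25, "grip": 0.6},
    {"x": 1, "y": -0.97, "wz": -0.25, "grip": 0.6},
    {"x": 1, "y": -0.97, "wz": -0.25, "grip": 0.6},
    {"x": 1, "y": -0.97, "wz": -0.25, "grip": 0.6},
  ],
  squeeze=40,
)

```text
$.series[0]: bad value
```

Call:
arm_command(
  series=[
    {"x": 0.98, "y": -0.97, "z": 0.0, "wx": 0.0, "wy": 0.0, "wz": -0.25, "grip": 0.6},
    {"x": 0.98, "y": -0.97, "z": 0.0, "wx": 0.0, "wy": 0.0, "wz": -0.25, "grip": 0.6},
    {"x": 0.98, "y": -0.97, "z": 0.0, "wx": 0.0, "wy": 0.0, "wz": -0.25, "grip": 0.6},
    {"x": 0.98, "y": -0.97, "z": 0.0, "wx": 0.0, "wy": 0.0, "wz": -0.25, "grip": 0.6},
    {"x": 0.98, "y": -0.97, "z": 0.0, "wx": 0.0, "wy": 0.0, "wz": -0.25, "grip": 0.6},
    {"x": 0.98, "y": -0.97, "z": 0.0, "wx": 0.0, "wy": 0.0, "wz": -0.25, "grip": 0.6},
    {"x": 0.98, "y": -0.97, "z": 0.0, "wx": 0.0, "wy": 0.0, "wz": -0.25, "grip": 0.6},
    {"x": 0.98, "y": -0.97, "z": 0.0, "wx": 0.0, "wy": 0.0, "wz": -0.25, "grip": 0.6},
    {"x": 0.98, "y": -0.97, "z": 0.0, "wx": 0.0, "wy": 0.0, "wz": -0.25, "grip": 0.6},
    {"x": 0.98, "y": -0.97, "z": 0.0, "wx": 0.0, "wy": 0.0, "wz": -0.25, "grip": 0.6},
  ],
  squeeze=40,
)

```text
time: 2.8
position: [0.3518, 0.36, 0.2312]
eef_rot: [-0.0, 0.505, 0.863, -0.0]
wrist_force: [0.6, -0.6, 0.3]
opening: 0.604
gripper_force: 0.0
```

Call:
arm_command(
  series=[
    {"x": 0.456, "y": -0.42, "z": 0.0, "wx": 0.0, "wy": 0.0, "wz": -0.03, "grip": 0.6},
    {"x": 0.456, "y": -0.42, "z": 0.0, "wx": 0.0, "wy": 0.0, "wz": -0.03, "grip": 0.6},
    {"x": 0.456, "y": -0.42, "z": 0.0, "wx": 0.0, "wy": 0.0, "wz": -0.03, "grip": 0.6},
    {"x": 0.456, "y": -0.42, "z": 0.0, "wx": 0.0, "wy": 0.0, "wz": -0.03, "grip": 0.6},
    {"x": 0.456, "y": -0.42, "z": -0.25, "wx": 0.0, "wy": 0.0, "wz": -0.03, "grip": 0.6},
    {"x": 0.456, "y": -0.42, "z": -0.5, "wx": 0.0, "wy": 0.0, "wz": -0.03, "grip": 0.6},
    {"x": 0.456, "y": -0.42, "z": -0.7, "wx": 0.0, "wy": 0.0, "wz": -0.03, "grip": 0.6},
    {"x": 0.456, "y": -0.42, "z": -0.8, "wx": 0.0, "wy": 0.0, "wz": -0.03, "grip": 0.6},
    {"x": 0.456, "y": -0.42, "z": -0.9, "wx": 0.0, "wy": 0.0, "wz": -0.03, "grip": 0.6},
    {"x": 0.456, "y": -0.42, "z": -0.9, "wx": 0.0, "wy": 0.0, "wz": -0.03, "grip": 0.6},
  ],
)

```text
time: 3.8
position: [0.4422, 0.2757, 0.0494]
eef_rot: [-0.001, 0.545, 0.838, -0.001]
wrist_force: [0.7, -0.2, 1.0]
opening: 0.601
gripper_force: 0.0
```

Call:
arm_command(
  series=[
    {"x": 0.0, "y": 0.0, "z": -0.1, "wx": 0.0, "wy": 0.0, "wz": 0.0, "grip": 0.6},
    {"x": 0.0, "y": 0.0, "z": -0.2, "wx": 0.0, "wy": 0.0, "wz": 0.0, "grip": 0.6},
    {"x": 0.0, "y": 0.0, "z": -0.2, "wx": 0.0, "wy": 0.0, "wz": 0.0, "grip": 0.6},
    {"x": 0.0, "y": 0.0, "z": -0.2, "wx": 0.0, "wy": 0.0, "wz": 0.0, "grip": 0.0},
    {"x": 0.0, "y": 0.0, "z": -0.2, "wx": 0.0, "wy": 0.0, "wz": 0.0, "grip": 0.0},
    {"x": 0.0, "y": 0.0, "z": -0.2, "wx": 0.0, "wy": 0.0, "wz": 0.0, "grip": 0.0},
    {"x": 0.0, "y": 0.0, "z": -0.2, "wx": 0.0, "wy": 0.0, "wz": 0.0, "grip": 0.0},
    {"x": 0.0, "y": 0.0, "z": -0.2, "wx": 0.0, "wy": 0.0, "wz": 0.0, "grip": 0.0},
    {"x": 0.0, "y": 0.0, "z": -0.2, "wx": 0.0, "wy": 0.0, "wz": 0.0, "grip": 0.0},
    {"x": 0.0, "y": 0.0, "z": -0.2, "wx": 0.0, "wy": 0.0, "wz": 0.0, "grip": 0.0},
  ],
)

```text
time: 4.8
position: [0.4442, 0.2758, 0.0128]
eef_rot: [0.0, 0.546, 0.838, 0.001]
wrist_force: [-2.3, -0.3, 8.3]
opening: 0.275
gripper_force: 38.0
```

Call:
arm_command(
  series=[
    {"x": 0.0, "y": 0.0, "z": 0.15, "wx": 0.0, "wy": 0.0, "wz": 0.0, "grip": 0.0},
    {"x": 0.0, "y": 0.0, "z": 0.3, "wx": 0.0, "wy": 0.0, "wz": 0.0, "grip": 0.0},
    {"x": 0.04, "y": -0.19, "z": 0.3, "wx": 0.0, "wy": 0.0, "wz": 0.0, "grip": 0.0},
    {"x": 0.08, "y": -0.38, "z": 0.3, "wx": 0.0, "wy": 0.0, "wz": 0.0, "grip": 0.0},
    {"x": 0.12, "y": -0.57, "z": 0.3, "wx": 0.0, "wy": 0.0, "wz": 0.0, "grip": 0.0},
    {"x": 0.16, "y": -0.76, "z": 0.3, "wx": 0.0, "wy": 0.0, "wz": 0.0, "grip": 0.0},
    {"x": 0.2, "y": -0.95, "z": 0.3, "wx": 0.0, "wy": 0.0, "wz": 0.0, "grip": 0.0},
    {"x": 0.2, "y": -0.95, "z": 0.3, "wx": 0.0, "wy": 0.0, "wz": 0.0, "grip": 0.0},
    {"x": 0.2, "y": -0.95, "z": 0.3, "wx": 0.0, "wy": 0.0, "wz": 0.0, "grip": 0.0},
    {"x": 0.2, "y": -0.95, "z": 0.3, "wx": 0.0, "wy": 0.0, "wz": 0.0, "grip": 0.0},
  ],
)

```text
time: 5.8
position: [0.4838, 0.0863, 0.0718]
eef_rot: [0.0, 0.546, 0.838, 0.0]
wrist_force: [0.1, 0.3, -1.5]
opening: 0.279
gripper_force: 39.3
```

```bash
python3 - <<'E'
from h import *
np.set_printoptions(precision=4,suppress=True)
for c in('top','side'):
    im=camera(c); cv2.imwrite(f'pics/{c}1.png',im[:,:,::-1])
    for n in('hook_tip','finger_hole'):
        for r in tip_of(c,n)[:3]: print(n,c,np.round(r['uv'],1),round(r['conf'],2),at(c,r['uv'],.065 if n=='hook_tip' else .019)[:2])
s=get_state();p=s['position'];print(p,s['eef_rot'])
print('pred tip',proj('top',p+[.032,-.074,-.006]),proj('side',p+[.032,-.074,-.006]))
a=cv2.imread('pics/top1.png')[160:260,260:380];b=cv2.imread('pics/side1.png')[190:290,230:350]
cv2.imwrite('pics/d.png',np.hstack([cv2.resize(v,(400,333),interpolation=3)for v in(a,b)]))
E
```

```text
finger_hole top [322.1 215.8] 0.67 [ 0.5456 -0.0436]
finger_hole top [355.5 221. ] 0.65 [ 0.5338 -0.1341]
hook_tip side [287.3 235.5] 0.8 [0.5214 0.0152]
hook_tip side [311.5 247.7] 0.53 [ 0.5554 -0.0369]
finger_hole side [303.9 267.5] 0.95 [ 0.5379 -0.0444]
finger_hole side [283.2 236.8] 0.39 [0.531  0.0612]
[0.4837 0.0857 0.0713] [-0.      0.5458  0.8379 -0.    ]
pred tip [302.2488 224.0652] [285.4358 237.0155]
```

View pics/d.png

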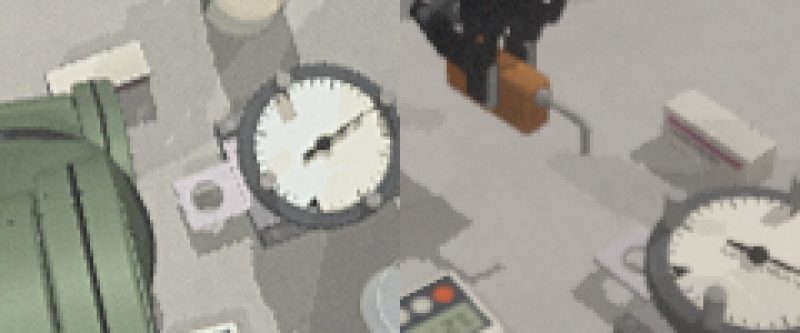

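Call:
arm_command(
  series=[
    {"x": 0.04, "y": -0.1, "z": 0.0, "wx": 0.0, "wy": 0.0, "wz": 0.0, "grip": 0.0},
    {"x": 0.08, "y": -0.2, "z": 0.0, "wx": 0.0, "wy": 0.0, "wz": 0.0, "grip": 0.0},
    {"x": 0.106, "y": -0.278, "z": 0.0, "wx": 0.0, "wy": 0.0, "wz": 0.0, "grip": 0.0},
    {"x": 0.106, "y": -0.278, "z": -0.1, "wx": 0.0, "wy": 0.0, "wz": 0.0, "grip": 0.0},
    {"x": 0.106, "y": -0.278, "z": -0.2, "wx": 0.0, "wy": 0.0, "wz": 0.0, "grip": 0.0},
    {"x": 0.106, "y": -0.278, "z": -0.2, "wx": 0.0, "wy": 0.0, "wz": 0.0, "grip": 0.0},
    {"x": 0.106, "y": -0.278, "z": -0.2, "wx": 0.0, "wy": 0.0, "wz": 0.0, "grip": 0.0},
  ],
)

```text
time: 6.8
position: [0.5049, 0.0298, 0.0316]
eef_rot: [-0.0, 0.546, 0.838, -0.0]
wrist_force: [-0.3, 0.1, -1.0]
opening: 0.277
gripper_force: 39.2
```

```bash
python3 - <<'E'
from h import *
np.set_printoptions(precision=4,suppress=True)
for c in('top','side'):
    im=camera(c); cv2.imwrite(f'pics/{c}2.png',im[:,:,::-1])
p=get_state()['position'];t=p+[.032,-.074,-.006];print(p,t,proj('top',t),proj('side',t))
a=cv2.imread('pics/top2.png')[190:250,290:362];b=cv2.imread('pics/side2.png')[230:290,270:342]
cv2.imwrite('pics/e.png',np.hstack([cv2.resize(v,(400,333),interpolation=3)for v in(a,b)]))
E
```

```text
[0.5053 0.0298 0.0322] [ 0.5373 -0.0442  0.0262] [322.544  218.4481] [303.8321 265.1476]
```

View pics/e.png

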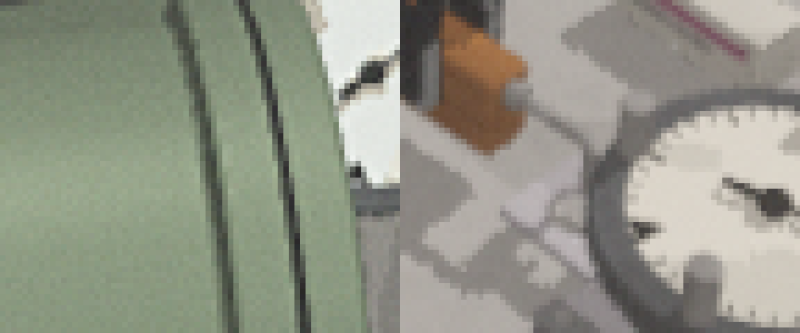

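Call:
arm_command(
  series=[
    {"x": 0.0, "y": 0.0, "z": -0.03, "wx": 0.0, "wy": 0.0, "wz": 0.0, "grip": 0.0},
    {"x": 0.0, "y": 0.0, "z": -0.06, "wx": 0.0, "wy": 0.0, "wz": 0.0, "grip": 0.0},
    {"x": 0.0, "y": 0.0, "z": -0.08, "wx": 0.0, "wy": 0.0, "wz": 0.0, "grip": 0.0},
    {"x": 0.0, "y": 0.0, "z": -0.095, "wx": 0.0, "wy": 0.0, "wz": 0.0, "grip": 0.0},
    {"x": 0.0, "y": 0.0, "z": -0.095, "wx": 0.0, "wy": 0.0, "wz": 0.0, "grip": 0.0},
    {"x": 0.0, "y": 0.0, "z": -0.095, "wx": 0.0, "wy": 0.0, "wz": 0.0, "grip": 0.0},
  ],
)

```text
time: 7.5
position: [0.5049, 0.0296, 0.0121]
eef_rot: [-0.0, 0.546, 0.838, -0.0]
wrist_force: [-0.3, 1.1, -0.7]
opening: 0.275
gripper_force: 39.0
```

Call:
arm_command(
  series=[
    {"x": -0.02, "y": 0.048, "z": 0.0, "wx": 0.0, "wy": 0.0, "wz": 0.0, "grip": 0.0},
    {"x": -0.04, "y": 0.096, "z": 0.0, "wx": 0.0, "wy": 0.0, "wz": 0.0, "grip": 0.0},
    {"x": -0.06, "y": 0.144, "z": 0.0, "wx": 0.0, "wy": 0.0, "wz": 0.0, "grip": 0.0},
    {"x": -0.08, "y": 0.192, "z": 0.0, "wx": 0.0, "wy": 0.0, "wz": 0.0, "grip": 0.0},
    {"x": -0.09, "y": 0.216, "z": 0.0, "wx": 0.0, "wy": 0.0, "wz": 0.0, "grip": 0.0},
    {"x": -0.1, "y": 0.24, "z": 0.0, "wx": 0.0, "wy": 0.0, "wz": 0.0, "grip": 0.0},
    {"x": -0.1, "y": 0.24, "z": 0.0, "wx": 0.0, "wy": 0.0, "wz": 0.0, "grip": 0.0},
  ],
)

```text
time: 8.2
position: [0.4848, 0.0784, 0.0123]
eef_rot: [-0.0, 0.546, 0.838, 0.0]
wrist_force: [0.4, -0.4, -1.6]
opening: 0.269
gripper_force: 39.3
```

Call:
arm_command(
  series=[
    {"x": -0.006, "y": 0.014, "z": 0.0, "wx": 0.0, "wy": 0.0, "wz": 0.0, "grip": 0.0},
    {"x": -0.012, "y": 0.028, "z": 0.0, "wx": 0.0, "wy": 0.0, "wz": 0.0, "grip": 0.0},
    {"x": -0.012, "y": 0.028, "z": 0.0, "wx": 0.0, "wy": 0.0, "wz": 0.0, "grip": 0.0},
  ],
)

```text
time: 8.5
position: [0.4833, 0.0824, 0.0124]
eef_rot: [0.001, 0.547, 0.837, -0.0]
wrist_force: [5.3, -7.0, -2.0]
opening: 0.273
gripper_force: 39.5
```

Call:
arm_command(
  series=[
    {"x": -0.003, "y": 0.007, "z": 0.0, "wx": 0.0, "wy": 0.0, "wz": 0.0, "grip": 0.0},
    {"x": -0.003, "y": 0.007, "z": 0.0, "wx": 0.0, "wy": 0.0, "wz": 0.0, "grip": 0.0},
    {"x": -0.003, "y": 0.007, "z": 0.0, "wx": 0.0, "wy": 0.0, "wz": 0.0, "grip": 0.0},
  ],
)

```text
time: 8.8
position: [0.4833, 0.0827, 0.0124]
eef_rot: [0.002, 0.547, 0.837, -0.0]
wrist_force: [8.0, -13.9, -4.6]
opening: 0.279
gripper_force: 39.4
```

```bash
python3 - <<'E'
from h import *
np.set_printoptions(precision=4,suppress=True)
im=camera('side'); cv2.imwrite('pics/side3.png',im[:,:,::-1])
for r in tip_of('side','finger_hole')[:3]: u=at('side',r['uv'],.019);print(r['conf'],u,np.hypot(*(u[:2]-[.569,-.125])))
E
```

```text
0.8 [ 0.5187 -0.0027  0.019 ] 0.13224604003607854
```

Call:
arm_command(
  series=[
    {"x": 0.0155, "y": -0.037, "z": 0.0, "wx": 0.0, "wy": 0.0, "wz": 0.0, "grip": 0.0},
    {"x": 0.0155, "y": -0.037, "z": 0.0, "wx": 0.0, "wy": 0.0, "wz": 0.0, "grip": 0.0},
    {"x": 0.0155, "y": -0.037, "z": 0.1, "wx": 0.0, "wy": 0.0, "wz": 0.0, "grip": 0.0},
    {"x": 0.0155, "y": -0.037, "z": 0.225, "wx": 0.0, "wy": 0.0, "wz": 0.0, "grip": 0.0},
    {"x": 0.0155, "y": -0.037, "z": 0.225, "wx": 0.0, "wy": 0.0, "wz": 0.0, "grip": 0.0},
    {"x": -0.06, "y": 0.15, "z": 0.225, "wx": 0.0, "wy": 0.0, "wz": 0.0, "grip": 0.0},
    {"x": -0.12, "y": 0.3, "z": 0.225, "wx": 0.0, "wy": 0.0, "wz": 0.0, "grip": 0.0},
    {"x": -0.174, "y": 0.415, "z": 0.225, "wx": 0.0, "wy": 0.0, "wz": 0.0, "grip": 0.0},
    {"x": -0.174, "y": 0.415, "z": 0.15, "wx": 0.0, "wy": 0.0, "wz": 0.0, "grip": 0.0},
    {"x": -0.174, "y": 0.415, "z": 0.05, "wx": 0.0, "wy": 0.0, "wz": 0.0, "grip": 0.0},
    {"x": -0.174, "y": 0.415, "z": 0.02, "wx": 0.0, "wy": 0.0, "wz": 0.0, "grip": 0.0},
    {"x": -0.174, "y": 0.415, "z": -0.002, "wx": 0.0, "wy": 0.0, "wz": 0.0, "grip": 0.0},
    {"x": -0.174, "y": 0.415, "z": -0.002, "wx": 0.0, "wy": 0.0, "wz": 0.0, "grip": 0.0},
  ],
)

```text
time: 10.2
position: [0.4471, 0.1675, 0.0119]
eef_rot: [-0.0, 0.546, 0.838, -0.0]
wrist_force: [0.2, 1.1, -1.3]
opening: 0.275
gripper_force: 40.4
```

Call:
arm_command(
  series=[
    {"x": 0.0, "y": 0.0, "z": 0.0, "wx": 0.0, "wy": 0.0, "wz": 0.0, "grip": 0.6},
    {"x": 0.0, "y": 0.0, "z": 0.0, "wx": 0.0, "wy": 0.0, "wz": 0.0, "grip": 0.6},
    {"x": 0.0, "y": 0.0, "z": 0.0, "wx": 0.0, "wy": 0.0, "wz": 0.0, "grip": 0.6},
    {"x": 0.0, "y": 0.0, "z": 0.0, "wx": 0.0, "wy": 0.0, "wz": 0.0, "grip": 0.6},
    {"x": 0.0, "y": 0.0, "z": 0.0, "wx": 0.0, "wy": 0.0, "wz": 0.0, "grip": 0.6},
    {"x": 0.0, "y": 0.0, "z": 0.2, "wx": 0.0, "wy": 0.0, "wz": 0.0, "grip": 0.6},
    {"x": 0.0, "y": 0.0, "z": 0.4, "wx": 0.0, "wy": 0.0, "wz": 0.0, "grip": 0.6},
    {"x": 0.0, "y": 0.0, "z": 0.6, "wx": 0.0, "wy": 0.0, "wz": 0.0, "grip": 0.6},
    {"x": 0.0, "y": 0.0, "z": 0.8, "wx": 0.0, "wy": 0.0, "wz": 0.0, "grip": 0.6},
    {"x": 0.0, "y": 0.0, "z": 0.8, "wx": 0.0, "wy": 0.0, "wz": 0.0, "grip": 0.6},
  ],
)

```text
time: 11.2
position: [0.4485, 0.1681, 0.1759]
eef_rot: [0.002, 0.546, 0.838, 0.003]
wrist_force: [0.3, -0.6, -1.4]
opening: 0.598
gripper_force: 0.0
```

```bash
python3 - <<'E'
from h import *
np.set_printoptions(precision=4,suppress=True)
for c in('top','side'):
    im=camera(c); cv2.imwrite(f'pics/{c}4.png',im[:,:,::-1])
    for n,z in(('finger_hole',.019),('hook',0),('hook_tip',.005),('post_0',.11)):
        for r in tip_of(c,n)[:4]: print(n,c,np.round(r['uv'],1),round(r['conf'],2),at(c,r['uv'],z)[:2])
a=cv2.imread('pics/top4.png')[160:260,270:400];b=cv2.imread('pics/side4.png')[190:340,195:390]
cv2.imwrite('pics/f.png',np.hstack([cv2.resize(v,(400,308),interpolation=3)for v in(a,b)]))
E
```

```text
finger_hole top [305.7 224.4] 0.78 [0.5208 0.0005]
hook top [243.3 249.7] 0.63 [0.4484 0.1693]
hook_tip top [269.5 238.2] 0.41 [0.4816 0.0982]
post_0 top [344.1 185.6] 0.95 [ 0.6103 -0.0894]
post_0 top [368.6 220.2] 0.92 [ 0.5244 -0.1501]
post_0 top [340.1 214.8] 0.88 [ 0.5359 -0.0798]
post_0 top [376.2 188.7] 0.84 [ 0.6044 -0.1694]
finger_hole side [287.5 254.3] 0.61 [0.5193 0.0043]
hook side [232.6 225.9] 0.75 [0.4357 0.1585]
hook_tip side [256.2 235.6] 0.63 [0.4777 0.1004]
hook_tip side [375.1 262.2] 0.17 [ 0.7004 -0.0702]
post_0 side [307.4 246.4] 0.92 [ 0.527 -0.073]
post_0 side [363.8 272. ] 0.8 [ 0.5972 -0.1688]
post_0 side [325.1 277.6] 0.56 [ 0.5245 -0.1577]
post_0 side [354.1 243.8] 0.56 [ 0.617  -0.0964]
```

View pics/f.png

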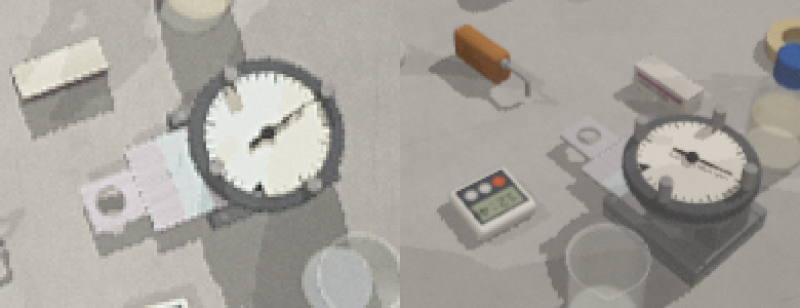

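```bash
cat > dial.py <<'E'
from h import *
def polar(f,c,cen,r0,r1,z):
    g=cv2.cvtColor(cv2.imread(f),cv2.COLOR_BGR2GRAY).astype(np.float32)
    th=np.radians(np.arange(0,360,.5)); v=0
    rs=np.arange(r0,r1,.001)
    out=[]
    for r in rs:
        uv=np.array([proj(c,[cen[0]+r*np.cos(t),cen[1]+r*np.sin(t),z]) for t in th],np.float32)
        out.append(cv2.remap(g,uv[None,:,0].copy(),uv[None,:,1].copy(),cv2.INTER_CUBIC)[0])
    return np.array(out)
def hub(f,c):
    g=cv2.cvtColor(cv2.imread(f),cv2.COLOR_BGR2GRAY).astype(np.float32)
    best=None
    for x in np.arange(.560,.578,.0005):
        for y in np.arange(-.134,-.116,.0005):
            # dark rim annulus 52..62 mm minus face 30..38 mm, white
            u=[proj(c,[x+r*np.cos(t),y+r*np.sin(t),.086]) for r in(.047,.0515,.062,.0665) for t in np.radians(np.arange(0,360,15))]
            u=np.array(u,np.float32); s=cv2.remap(g,u[None,:,0].copy(),u[None,:,1].copy(),1)[0].reshape(4,-1).mean(1)
            q=s[0]-s[1]-s[2]+s[3]*(c=='top')
            if best is None or q>best[0]: best=(q,x,y)
    return best
def dark(p):  # weighted darkest direction
    s=p.mean(0); s=np.convolve(np.r_[s[-4:],s,s[:4]],np.ones(9)/9,'valid')
    k=np.argsort(s)[:1][0]; idx=np.arange(k-12,k+13); w=np.clip(np.median(s)-s[idx%720]-10,0,None)
    return (idx*w).sum()/w.sum()/2, s[k]
E
python3 - <<'E'
from dial import *
for c in('top','side'):
    f=f'pics/{c}4.png'; b=hub(f,c); print(c,b)
    for cen in (b[1:],(.569,-.125)):
        print(cen,'mark',dark(polar(f,c,cen,.041,.047,.086)),'needle',dark(polar(f,c,cen,.012,.036,.091)))
E
```

```text
Traceback (most recent call last):
  File "dial.py", line 17, in hub
    u=[proj(c,[x+r*np.cos(t),y+r*np.sin(t),.086]) for r in(.047,.0515,.062,.0665) for t in np.radians(np.arange(0,360,15))]
       ~~~~^^^^^^^^^^^^^^^^^^^^^^^^^^^^^^^^^^^^^^
  File "h.py", line 13, in proj
    i=camera_info(cam); R=np.array(i['rotation'])
ValueError: time passes only in moves, steps and waits
```

```bash
python3 - <<'E'
s=open('h.py').read()
s=s.replace("from station import *\n","from station import *\nimport functools\ncamera_info=functools.lru_cache(None)(camera_info)\n")
open('h.py','w').write(s)
E
sed -i 's/np.arange(0,360,15)/np.arange(0,360,30)/' dial.py
timeout 300 python3 - <<'E'
from dial import *
for c in('top','side'):
    f=f'pics/{c}4.png'; b=hub(f,c); print(c,b)
    for cen in (b[1:],(.569,-.125)):
        print(cen,'mark',dark(polar(f,c,cen,.041,.047,.086)),'needle',dark(polar(f,c,cen,.012,.036,.091)))
E
```

```text
top (np.float32(116.46468), np.float64(0.569999999999999), np.float64(-0.1235))
(np.float64(0.569999999999999), np.float64(-0.1235)) mark (np.float64(172.62323820414494), np.float64(71.58408482869466)) needle (np.float64(308.7054991222262), np.float64(126.31761338975694))
(0.569, -0.125) mark (np.float64(170.5445650463036), np.float64(63.1591928270128)) needle (np.float64(312.88359364859366), np.float64(131.0432671440972))
side (np.float32(-50.272697), np.float64(0.5654999999999994), np.float64(-0.126))
(np.float64(0.5654999999999994), np.float64(-0.126)) mark (np.float64(166.96019485973846), np.float64(75.04359605577255)) needle (np.float64(316.2521734087298), np.float64(120.95476701524524))
(0.569, -0.125) mark (np.float64(210.5937697123857), np.float64(104.34934488932291)) needle (np.float64(308.05572920280105), np.float64(111.7133322821723))
```

Call:
arm_command(
  series=[
    {"x": 0.05, "y": -0.2, "z": 0.0, "wx": 0.0, "wy": 0.0, "wz": -0.04, "grip": 0.5},
    {"x": 0.1, "y": -0.4, "z": 0.0, "wx": 0.0, "wy": 0.0, "wz": -0.08, "grip": 0.5},
    {"x": 0.2, "y": -0.6, "z": 0.0, "wx": 0.0, "wy": 0.0, "wz": -0.12, "grip": 0.5},
    {"x": 0.25, "y": -0.8, "z": 0.0, "wx": 0.0, "wy": 0.0, "wz": -0.16, "grip": 0.5},
    {"x": 0.3, "y": -0.95, "z": 0.0, "wx": 0.0, "wy": 0.0, "wz": -0.2, "grip": 0.5},
    {"x": 0.3, "y": -0.95, "z": 0.0, "wx": 0.0, "wy": 0.0, "wz": -0.25, "grip": 0.5},
    {"x": 0.3, "y": -0.95, "z": 0.0, "wx": 0.0, "wy": 0.0, "wz": -0.3, "grip": 0.5},
    {"x": 0.3, "y": -0.95, "z": 0.0, "wx": 0.0, "wy": 0.0, "wz": -0.34, "grip": 0.5},
    {"x": 0.3, "y": -0.95, "z": 0.0, "wx": 0.0, "wy": 0.0, "wz": -0.38, "grip": 0.5},
    {"x": 0.3, "y": -0.95, "z": 0.0, "wx": 0.0, "wy": 0.0, "wz": -0.432, "grip": 0.5},
    {"x": 0.3, "y": -0.95, "z": 0.0, "wx": 0.0, "wy": 0.0, "wz": -0.432, "grip": 0.5},
    {"x": 0.3, "y": -0.95, "z": 0.0, "wx": 0.0, "wy": 0.0, "wz": -0.432, "grip": 0.5},
  ],
)

```text
time: 12.9
position: [0.5071, -0.0223, 0.1717]
eef_rot: [0.0, 0.95, 0.311, -0.0]
wrist_force: [-0.1, 0.5, 0.6]
opening: 0.498
gripper_force: 0.0
```

Call:
arm_command(
  series=[
    {"x": 0.04, "y": -0.24, "z": 0.0, "wx": 0.0, "wy": 0.0, "wz": 0.0, "grip": 0.5},
    {"x": 0.06, "y": -0.48, "z": 0.0, "wx": 0.0, "wy": 0.0, "wz": 0.0, "grip": 0.5},
    {"x": 0.085, "y": -0.675, "z": 0.0, "wx": 0.0, "wy": 0.0, "wz": 0.0, "grip": 0.5},
    {"x": 0.085, "y": -0.675, "z": 0.0, "wx": 0.0, "wy": 0.0, "wz": 0.0, "grip": 0.5},
    {"x": 0.085, "y": -0.675, "z": 0.0, "wx": 0.0, "wy": 0.0, "wz": 0.0, "grip": 0.5},
    {"x": 0.085, "y": -0.675, "z": -0.15, "wx": 0.0, "wy": 0.0, "wz": 0.0, "grip": 0.5},
    {"x": 0.085, "y": -0.675, "z": -0.25, "wx": 0.0, "wy": 0.0, "wz": 0.0, "grip": 0.5},
    {"x": 0.085, "y": -0.675, "z": -0.33, "wx": 0.0, "wy": 0.0, "wz": 0.0, "grip": 0.5},
    {"x": 0.085, "y": -0.675, "z": -0.38, "wx": 0.0, "wy": 0.0, "wz": 0.0, "grip": 0.5},
    {"x": 0.085, "y": -0.675, "z": -0.38, "wx": 0.0, "wy": 0.0, "wz": 0.0, "grip": 0.5},
    {"x": 0.085, "y": -0.675, "z": -0.38, "wx": 0.0, "wy": 0.0, "wz": 0.0, "grip": 0.5},
  ],
)

```text
time: 14.0
position: [0.5244, -0.157, 0.0964]
eef_rot: [0.0, 0.951, 0.31, 0.0]
wrist_force: [0.4, 0.2, 0.6]
opening: 0.5
gripper_force: 0.0
```

Call:
arm_command(
  series=[
    {"x": 0.0, "y": 0.0, "z": 0.0, "wx": 0.0, "wy": 0.0, "wz": 0.0, "grip": 0.0},
    {"x": 0.0, "y": 0.0, "z": 0.0, "wx": 0.0, "wy": 0.0, "wz": 0.0, "grip": 0.0},
    {"x": 0.0, "y": 0.0, "z": 0.0, "wx": 0.0, "wy": 0.0, "wz": 0.0, "grip": 0.0},
    {"x": 0.0, "y": 0.0, "z": 0.0, "wx": 0.0, "wy": 0.0, "wz": 0.0, "grip": 0.0},
    {"x": 0.0, "y": 0.0, "z": 0.0, "wx": 0.0, "wy": 0.0, "wz": 0.0, "grip": 0.0},
    {"x": 0.0, "y": 0.0, "z": 0.0, "wx": 0.0, "wy": 0.0, "wz": 0.0, "grip": 0.0},
  ],
  squeeze=20,
)

```text
time: 14.6
position: [0.5244, -0.1573, 0.0965]
eef_rot: [0.0, 0.951, 0.309, 0.0]
wrist_force: [-1.3, 1.3, 7.2]
opening: 0.14
gripper_force: 19.9
```

```bash
cat > arc.py <<'E'
import numpy as np,sys
# p, step deg, n
def arc(p,step,n,c=(.569,-.125)):
    v=np.array(p)-c
    for k in range(1,n+1):
        t=np.radians(step*k);R=np.array([[np.cos(t),-np.sin(t)],[np.sin(t),np.cos(t)]]);s=(R@v-v)/.2
        print(k,round(s[0],3),round(s[1],3),round(step*k/180,4))
E
python3 -c "
from arc import arc
arc((.5244,-.1572),5,20)"
```

```text
1 0.015 -0.019 0.0278
2 0.031 -0.036 0.0556
3 0.049 -0.052 0.0833
4 0.069 -0.067 0.1111
5 0.089 -0.079 0.1389
6 0.11 -0.09 0.1667
7 0.133 -0.099 0.1944
8 0.156 -0.106 0.2222
9 0.179 -0.111 0.25
10 0.203 -0.113 0.2778
11 0.227 -0.114 0.3056
12 0.251 -0.113 0.3333
13 0.275 -0.109 0.3611
14 0.298 -0.104 0.3889
15 0.321 -0.096 0.4167
16 0.343 -0.087 0.4444
17 0.364 -0.075 0.4722
18 0.384 -0.062 0.5
19 0.403 -0.047 0.5278
20 0.42 -0.031 0.5556
```

Call:
arm_command(
  series=[
    {"x": 0.015, "y": -0.019, "z": 0.0, "wx": 0.0, "wy": 0.0, "wz": 0.028, "grip": 0.0},
    {"x": 0.031, "y": -0.036, "z": 0.0, "wx": 0.0, "wy": 0.0, "wz": 0.056, "grip": 0.0},
    {"x": 0.049, "y": -0.052, "z": 0.0, "wx": 0.0, "wy": 0.0, "wz": 0.083, "grip": 0.0},
    {"x": 0.069, "y": -0.067, "z": 0.0, "wx": 0.0, "wy": 0.0, "wz": 0.111, "grip": 0.0},
    {"x": 0.089, "y": -0.079, "z": 0.0, "wx": 0.0, "wy": 0.0, "wz": 0.139, "grip": 0.0},
    {"x": 0.11, "y": -0.09, "z": 0.0, "wx": 0.0, "wy": 0.0, "wz": 0.167, "grip": 0.0},
  ],
)

```text
time: 15.2
position: [0.5467, -0.175, 0.0965]
eef_rot: [-0.0, 0.837, 0.547, 0.0]
wrist_force: [-0.5, 4.2, 5.3]
opening: 0.136
gripper_force: 19.8
```

Call:
arm_command(
  series=[
    {"x": 0.023, "y": -0.009, "z": 0.0, "wx": 0.0, "wy": 0.0, "wz": 0.028, "grip": 0.0},
    {"x": 0.046, "y": -0.016, "z": 0.0, "wx": 0.0, "wy": 0.0, "wz": 0.056, "grip": 0.0},
    {"x": 0.069, "y": -0.021, "z": 0.0, "wx": 0.0, "wy": 0.0, "wz": 0.083, "grip": 0.0},
    {"x": 0.093, "y": -0.023, "z": 0.0, "wx": 0.0, "wy": 0.0, "wz": 0.111, "grip": 0.0},
    {"x": 0.117, "y": -0.024, "z": 0.0, "wx": 0.0, "wy": 0.0, "wz": 0.139, "grip": 0.0},
    {"x": 0.141, "y": -0.023, "z": 0.0, "wx": 0.0, "wy": 0.0, "wz": 0.167, "grip": 0.0},
    {"x": 0.165, "y": -0.019, "z": 0.0, "wx": 0.0, "wy": 0.0, "wz": 0.194, "grip": 0.0},
    {"x": 0.188, "y": -0.014, "z": 0.0, "wx": 0.0, "wy": 0.0, "wz": 0.222, "grip": 0.0},
    {"x": 0.211, "y": -0.006, "z": 0.0, "wx": 0.0, "wy": 0.0, "wz": 0.25, "grip": 0.0},
    {"x": 0.233, "y": 0.003, "z": 0.0, "wx": 0.0, "wy": 0.0, "wz": 0.278, "grip": 0.0},
    {"x": 0.254, "y": 0.015, "z": 0.0, "wx": 0.0, "wy": 0.0, "wz": 0.306, "grip": 0.0},
    {"x": 0.274, "y": 0.028, "z": 0.0, "wx": 0.0, "wy": 0.0, "wz": 0.333, "grip": 0.0},
    {"x": 0.293, "y": 0.043, "z": 0.0, "wx": 0.0, "wy": 0.0, "wz": 0.361, "grip": 0.0},
    {"x": 0.31, "y": 0.059, "z": 0.0, "wx": 0.0, "wy": 0.0, "wz": 0.389, "grip": 0.0},
    {"x": 0.326, "y": 0.077, "z": 0.0, "wx": 0.0, "wy": 0.0, "wz": 0.417, "grip": 0.0},
    {"x": 0.341, "y": 0.097, "z": 0.0, "wx": 0.0, "wy": 0.0, "wz": 0.444, "grip": 0.0},
    {"x": 0.353, "y": 0.117, "z": 0.0, "wx": 0.0, "wy": 0.0, "wz": 0.472, "grip": 0.0},
    {"x": 0.364, "y": 0.139, "z": 0.0, "wx": 0.0, "wy": 0.0, "wz": 0.5, "grip": 0.0},
    {"x": 0.364, "y": 0.139, "z": 0.0, "wx": 0.0, "wy": 0.0, "wz": 0.5, "grip": 0.0},
  ],
)

```text
time: 17.1
position: [0.62, -0.1473, 0.0965]
eef_rot: [0.001, 0.206, 0.979, 0.0]
wrist_force: [6.6, 0.3, 4.5]
opening: 0.138
gripper_force: 19.8
```

```bash
python3 - <<'E'
from h import *
np.set_printoptions(precision=4,suppress=True)
for c in('top','side'):
    im=camera(c); cv2.imwrite(f'pics/{c}5.png',im[:,:,::-1])
    for n,z in(('zero_mark',.086),('needle_tip',.091)):
        for r in tip_of(c,n)[:2]: print(n,c,np.round(r['uv'],1),round(r['conf'],2),at(c,r['uv'],z)[:2])
a=cv2.imread('pics/top5.png')[165:240,320:400];b=cv2.imread('pics/side5.png')[230:305,300:380]
cv2.imwrite('pics/g.png',np.hstack([cv2.resize(v,(400,375),interpolation=3)for v in(a,b)]))
E
```

```text
zero_mark top [373.4 198.8] 0.76 [ 0.5832 -0.1677]
zero_mark top [184.  212.6] 0.72 [0.5343 0.3164]
needle_tip top [305.7 221.7] 0.74 [0.5188 0.0041]
needle_tip top [368.7 194.7] 0.5 [ 0.5926 -0.1547]
zero_mark side [354.5 278. ] 0.66 [ 0.5877 -0.1579]
needle_tip side [355.1 270.8] 0.57 [ 0.5948 -0.146 ]
needle_tip side [377.7 261.5] 0.39 [ 0.6484 -0.1389]
```

View pics/g.png

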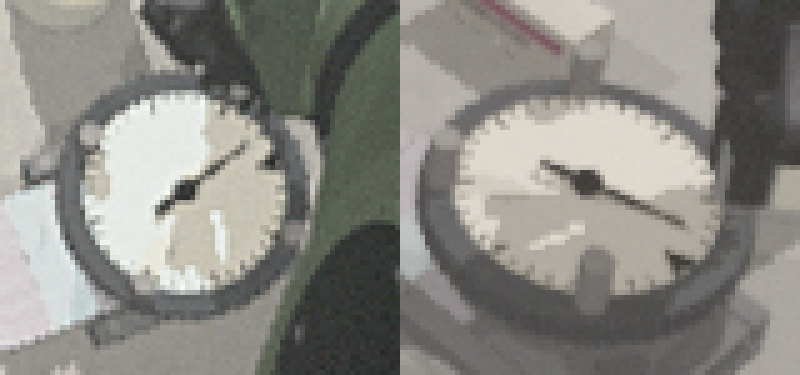

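```bash
python3 - <<'E'
from dial import *
T=lambda x,y:(320+x/5,165+y/5)
S=lambda x,y:(300+(x-400)/5,230+y/5)
for c,F,h,n,m in(('top',T,(186,190),(246,145),(262,163)),('side',S,(586,182),(685,223),(668,256))):
    H=at(c,F(*h),.093)[:2];N=at(c,F(*n),.091)[:2];M=at(c,F(*m),.086)[:2]
    for p in(N-H,M-H): print(c,H,p,np.hypot(*p),np.degrees(np.arctan2(p[1],p[0])))
    f=f'pics/{c}5.png'
    print('polar',dark(polar(f,c,H,.042,.046,.086)),dark(polar(f,c,H,.012,.036,.091)))
    p=polar(f,c,H,.012,.036,.091).mean(0); print(np.round(p[580:660:4]))
    p=polar(f,c,H,.042,.046,.086).mean(0); print(np.round(p[560:640:4]))
E
```

```text
top [ 0.56993387 -0.12518391] [ 0.02448011 -0.0308243 ] 0.039362586166936914 -51.54401946673058
top [ 0.56993387 -0.12518391] [ 0.01634818 -0.03998247] 0.04319561625643876 -67.76114875814038
polar (np.float64(292.1246844446878), np.float64(93.20079379611546)) (np.float64(312.6674874555285), np.float64(107.48982493082681))
[196. 197. 197. 197. 197. 198. 196. 189. 172. 146. 119. 104. 109. 128.
 148. 164. 175. 184. 192. 198.]
[195. 203. 202. 190. 152. 113.  86.  97. 146. 197. 210. 203. 199. 195.
 191. 182. 174. 179. 190. 195.]
side [ 0.56683716 -0.12613285] [ 0.02663123 -0.02958559] 0.03980615531433288 -48.008293690227575
side [ 0.56683716 -0.12613285] [ 0.01546455 -0.03820598] 0.04121710113606924 -67.9634800456293
polar (np.float64(293.34476461013026), np.float64(60.60686196221245)) (np.float64(313.6027227219308), np.float64(99.86387379964192))
[172. 172. 172. 172. 171. 170. 168. 162. 151. 134. 114. 100.  98. 107.
 120. 134. 147. 159. 170. 178.]
[173. 172. 172. 163. 132.  88.  62.  56.  80. 124. 156. 168. 172. 172.
 171. 171. 169. 168. 170. 172.]
```

```bash
python3 -c "
from arc import arc
arc((.6192,-.1474),3.7,5)"
```

```text
1 0.007 0.016 0.0206
2 0.012 0.033 0.0411
3 0.017 0.05 0.0617
4 0.02 0.068 0.0822
5 0.023 0.085 0.1028
```

Call:
arm_command(
  series=[
    {"x": 0.007, "y": 0.016, "z": 0.0, "wx": 0.0, "wy": 0.0, "wz": 0.021, "grip": 0.0},
    {"x": 0.012, "y": 0.033, "z": 0.0, "wx": 0.0, "wy": 0.0, "wz": 0.041, "grip": 0.0},
    {"x": 0.017, "y": 0.05, "z": 0.0, "wx": 0.0, "wy": 0.0, "wz": 0.062, "grip": 0.0},
    {"x": 0.02, "y": 0.068, "z": 0.0, "wx": 0.0, "wy": 0.0, "wz": 0.082, "grip": 0.0},
    {"x": 0.023, "y": 0.085, "z": 0.0, "wx": 0.0, "wy": 0.0, "wz": 0.103, "grip": 0.0},
    {"x": 0.023, "y": 0.085, "z": 0.0, "wx": 0.0, "wy": 0.0, "wz": 0.103, "grip": 0.0},
    {"x": 0.023, "y": 0.085, "z": 0.0, "wx": 0.0, "wy": 0.0, "wz": 0.103, "grip": 0.0},
  ],
)

```text
time: 18.1
position: [0.6248, -0.1304, 0.0966]
eef_rot: [0.002, 0.048, 0.999, 0.0]
wrist_force: [7.4, 3.1, 3.6]
opening: 0.137
gripper_force: 19.8
```

```bash
python3 - <<'E'
from dial import *
for c,H in(('top',(.5699,-.1252)),('side',(.5668,-.1261))):
    cv2.imwrite(f'pics/{c}6.png',camera(c)[:,:,::-1]); f=f'pics/{c}6.png'
    print(c,dark(polar(f,c,H,.043,.047,.086)),dark(polar(f,c,H,.012,.036,.091)))
a=cv2.imread('pics/top6.png')[170:235,325:395];b=cv2.imread('pics/side6.png')[235:300,310:380]
cv2.imwrite('pics/i.png',np.hstack([cv2.resize(v,(400,371),interpolation=3)for v in(a,b)]))
E
```

```text
top (np.float64(311.0843310258578), np.float64(75.39239629109701)) (np.float64(312.6722088118546), np.float64(112.14207288953993))
side (np.float64(312.8428972216954), np.float64(67.68736055162216)) (np.float64(313.6701759236638), np.float64(107.60596720377603))
```

View pics/i.png

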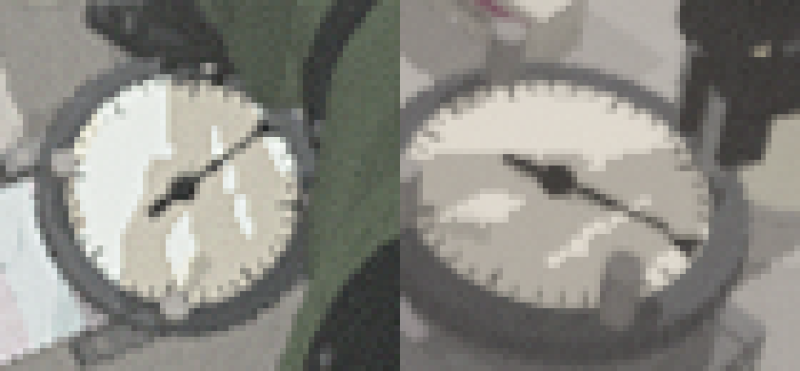

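Call:
arm_command(
  series=[
    {"x": 0.0, "y": 0.0, "z": 0.0, "wx": 0.0, "wy": 0.0, "wz": 0.0, "grip": 0.5},
    {"x": 0.0, "y": 0.0, "z": 0.0, "wx": 0.0, "wy": 0.0, "wz": 0.0, "grip": 0.5},
    {"x": 0.0, "y": 0.0, "z": 0.0, "wx": 0.0, "wy": 0.0, "wz": 0.0, "grip": 0.5},
    {"x": 0.0, "y": 0.0, "z": 0.0, "wx": 0.0, "wy": 0.0, "wz": 0.0, "grip": 0.5},
    {"x": 0.0, "y": 0.0, "z": 0.1, "wx": 0.0, "wy": 0.0, "wz": 0.0, "grip": 0.5},
    {"x": 0.0, "y": 0.0, "z": 0.25, "wx": 0.0, "wy": 0.0, "wz": 0.0, "grip": 0.5},
    {"x": 0.0, "y": 0.0, "z": 0.45, "wx": 0.0, "wy": 0.0, "wz": 0.0, "grip": 0.5},
    {"x": -0.2, "y": 0.2, "z": 0.5, "wx": 0.0, "wy": 0.0, "wz": 0.0, "grip": 0.5},
    {"x": -0.4, "y": 0.4, "z": 0.5, "wx": 0.0, "wy": 0.0, "wz": 0.0, "grip": 0.5},
    {"x": -0.6, "y": 0.6, "z": 0.5, "wx": 0.0, "wy": 0.0, "wz": 0.0, "grip": 0.5},
    {"x": -0.7, "y": 0.9, "z": 0.5, "wx": 0.0, "wy": 0.0, "wz": 0.0, "grip": 0.5},
    {"x": -0.7, "y": 0.9, "z": 0.5, "wx": 0.0, "wy": 0.0, "wz": 0.0, "grip": 0.5},
    {"x": -0.7, "y": 0.9, "z": 0.5, "wx": 0.0, "wy": 0.0, "wz": 0.0, "grip": 0.5},
  ],
)

```text
time: 19.5
position: [0.4821, 0.0533, 0.1964]
eef_rot: [-0.0, 0.044, 0.999, 0.001]
wrist_force: [0.7, -0.2, 0.4]
opening: 0.497
gripper_force: 0.0
```

```bash
python3 - <<'E'
from dial import *
for c,H in(('top',(.5699,-.1252)),('side',(.5668,-.1261))):
    cv2.imwrite(f'pics/{c}7.png',camera(c)[:,:,::-1]); f=f'pics/{c}7.png'
    print(c,dark(polar(f,c,H,.043,.047,.086)),dark(polar(f,c,H,.012,.036,.091)))
    for r in tip_of(c,'finger_hole')[:1]: print('hole',r['conf'],at(c,r['uv'],.019))
    for r in tip_of(c,'hook')[:1]: print('hook',r['conf'],at(c,r['uv'],0))
a=cv2.imread('pics/top7.png')[170:235,325:395];b=cv2.imread('pics/side7.png')[235:300,310:380]
cv2.imwrite('pics/j.png',np.hstack([cv2.resize(v,(400,371),interpolation=3)for v in(a,b)]))
E
```

```text
top (np.float64(310.5145310192697), np.float64(96.34212663438583)) (np.float64(311.9061705327152), np.float64(130.4668426513672))
hole 0.39 [ 0.45778944 -0.19612748  0.019     ]
hook 0.66 [0.44436133 0.16607416 0.        ]
side (np.float64(312.1476201394951), np.float64(67.08938259548611)) (np.float64(313.72820077748327), np.float64(122.75226084391277))
hole 0.57 [0.33328128 0.21261875 0.019     ]
hook 0.7 [0.44070828 0.15553347 0.        ]
```

View pics/j.png

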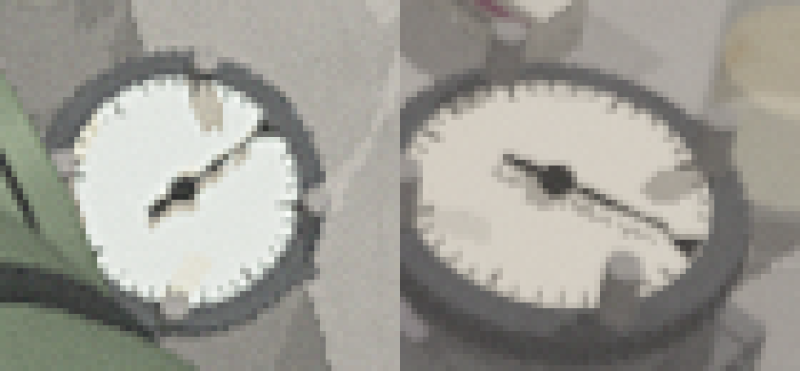

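```bash
python3 -c "
from station import close_job
print(close_job())"
```

```text
the job is handed in; nothing more can be done
None
```

The job is handed in, with no verdict reported back: the tray was drawn to its stop with the hook, the hook stands clear on the table, and the zero mark measured about 1 mm from under the needle's point (limit 3 mm).

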